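# Close up the gas monitor and hold its cover down for locking

## Robot

A 6-joint arm with a two-finger parallel gripper is mounted at the origin on a cart in front of the work surface, level with it; the furniture and walls round the work are solid. World frame = base frame: x ahead of the robot, y to its left, z up, the work surface at z = 0. Lengths are in m, angles in rad, forces in N, time in s.
With the tool pointing down it reaches from about 0.375 to 0.9 m from the base axis. Payload 3.1 kg.
Tool frame: the origin (TCP) lies on the centre line of the jaws, within the pads' length; the fingertips stand 11 mm ahead of it and the grasp point (between the pads) lies 8 mm behind it; x points along the fingers, y is the direction in which the jaws open and shut, and the axes are right-handed (so a half turn about x gives the same grasp; the last joint's range is limited). The gripper opens to 87 mm and grips with 3 to 60 N. Pads are 19 mm wide; open, the fingers measure 117 mm over their backs; the gripper's body (75 mm by 190 mm) begins 51 mm behind the grasp point.
Start: joints at [1.056, 0.527, 1.433, -0, 1.181, -0.178], TCP at [0.206, 0.59, 0.234] pointing down, gripper open.
Joint ranges: [-3.08, 3.08], [-0.75, 2.2], [0.22, 2.44], [-1.43, 4.57], [0, 2.65], [-2.85, 2.85]. Speed limits (rad/s): [2.79, 2.79, 3.14, 3.14, 3.14, 3.14].

## Interface

Orientations are given as a unit quaternion [x, y, z, w].
In Python, from rig import robot, camera, camera_info gives the robot as it stands.
- The arm moves only by the shell command python3 -m inch 'ROWS' [FORCE]. ROWS is JSON, a list that holds one entry, the list of rows, each a list of 5 numbers: the shift along the tool's x, y, z in cm, then the turn about the tool's x in rad, then the opening, from 0 (shut) to 1 (fully open). A call has 1 to 8 rows; each row shifts and turns the pose as measured when the row begins, along the tool's axes as they then stand; what a row does not reach is not made up. A row lasts 1/12 s, in which the tool goes at most 41.7 mm and 7.16 degrees, less where a joint would pass 70% of its speed; a pose out of reach is approached as far as the arm can. A call with a gripper value outside its range is refused whole. The fingers move at their own pace and stop on an object; FORCE is the grip in N (left out, the last holds). Time passes only in rows, so rows that do not move let the fingers close. It gives the time, the measured TCP pose, the force and the opening at its end, in the units of the state.
- robot.get_obs(): the state, without advancing time (a new reading comes with each control period).
- camera(name): name is "scene" or "top" or "wrist"; returns the picture (400x640x3 uint8, red, green, blue); there is no depth.
- camera_info(name): a dict with "camera_matrix" (3x3 intrinsics, pixels), "dist" ([k1, k2, p1, p2, k3] as OpenCV has them; the pictures are not rectified), "rvec" (rotation vector, rad) and "tvec" (3), from world to camera coordinates, as OpenCV has them. Camera axes: x right, y down, z forward; pixel columns grow to the right and rows downward; lengths in m; the calibration is good to about 2 mm. A picture is of the moment at which its call begins: read the wrist's pose just before it. camera_info takes no time and is no camera call; for the wrist camera it gives the pose at the moment of the call.
- robot.hand_in(): hands the job in, once; it reports no verdict.
The state is a dict: "time": time; "q": joint angles; "joint_velocities": joint speeds; "joint_torque": joint torques, N m; "position": TCP position; "tool_rot": TCP orientation; "ft_force": force on the tool from outside, world axes, zero at the start; "moment": the same for the moment, N m; "grip_width": finger opening in m.
Only numpy, scipy, OpenCV 4.12 (cv2) and the standard library are available. Lean on these libraries where they do the work, as an engineer would, in place of code of your own. Each camera call takes 0.05 s, during which the arm holds its last target. There are 200 camera calls.

## Task

Close up the open gas monitor: turn the round sensor canister in its socket by its grip fin until the raised tag on its side squarely faces the reader block in the bay, and turn the quarter-turn wing stud on the ledge until its wing lines up with the slot in the hinged cover. Then swing the cover down over the stud, press it flush onto the case against its two spring pins and finish still holding it pressed down, so that a workmate can lock the stud. Leave the canister standing in its socket and the screwdriver, capacitor and relay beside the case where they are.

Things in the scene. Friction and masses are not known exactly. Their poses are not given: they have to be found in the camera images.
- monitor: Grey die-cast case fixed to the bench, 130 (its x) x 125 (its y) mm, rim 58 mm high. Origin: centre of the underside; z up. The open bay takes up x -57..57, y -54..22 mm, its floor at z 10 mm; the rest towards +y (y 22..62 mm) is a solid ledge level with the rim. It holds the canister's socket, the reader, the stud and the pins; the cover is hinged on its -y rim.
- reader_window (a point): Centre of the reader block's window, on the face towards the canister. The block is fixed on the bay floor at monitor x 23..55 mm, 34 mm wide, its top at z 36 mm; the window faces the monitor's -x.
- socket (a point): Centre of the canister's round socket, on the bay floor (monitor x -12, y -15.5, z 10 mm). Its ring is 10 mm high and 52 mm across, with 1.5 mm play round the canister.
- spring_pins (a point): Midway between the tops of the two spring pins (6 mm across), which stand 5 mm proud of the ledge at monitor x -54 and 54, y 54 mm. They lift the closed cover by about 5 mm at its free edge unless it is held down, which takes about 10 N at the cover's middle.
- canister: Loose white sensor canister, 80 g, standing in the socket: cylinder 40 mm across, 24.5 mm high, topped by a grip fin 10 mm thick (its x), 32 mm long (its y), z 24 to 45 mm. Origin: centre of the underside, z up. The raised tag (16 mm wide) stands out of its side at +x. Right when its +x points along the monitor's +x; it starts 0.6 to 1.5 rad anticlockwise (from above) of that.
- canister_tag (a point): Middle of the tag's outer face, 22.5 mm from the canister's axis, 17 mm above its underside. A small ridge on the canister's shoulder points to it.
- stud (a joint): Angle (rad) of the steel wing stud about the vertical, positive anticlockwise from above. 0: wing along the monitor's y, in line with the cover's slot; it passes the slot freely within about 0.14 rad. It stays where it is left, with stops at -1.65 and 1.65, no stop at 0; it starts between -1.5 and -0.6.
- stud_wing (a point): On the stud's axis (monitor x 0, y 38 mm), 13 mm above the ledge, middle of the wing. The wing is 28 mm long and 9 mm thick from 6 to 16 mm above the ledge, then 24 x 6.6 mm up to 22 mm.
- cover (a joint): Opening angle (rad) of the cover, a flat plate 130 (along the hinge) x 125 x 4 mm. 0: flush on the rim; pi/2: upright; starts leaning outwards at 1.95 to 2.3. The hinge is stiff (0.15 N m): it stays where it is left. Its slot, 13 mm (along the hinge) x 34 mm, is centred 100.5 mm from the hinge; with the stud across it the cover stops about 0.16 rad open.
- cover_hinge (a point): Middle of the hinge line: monitor x 0, y -62.5, z 58 mm; the line runs along the monitor's x.
- cover_edge (a point): Middle of the cover's free edge, on its outer face, 125 mm from the hinge.
- screwdriver_vde: Bystander: screwdriver 159 mm long lying beside the case on its +y side. Origin: centre of its underside.
- cap_blue: Bystander: cylindrical capacitor, 22 mm across, 41 mm high, standing near the case's corner towards the robot. Origin: centre of its underside.
- relay_orange: Bystander: small box-shaped relay, 28x30x36 mm, standing near the screwdriver's handle. Origin: centre of its underside.
There are look-alikes about, which are no part of the job. What is meant by the canister is not red or turquoise, and is the smaller of those in its own colour.

How it is judged:
By the outcome, as a careful person would: the job done as asked, in the order asked, and still so for the second after the job is handed in, while the arm keeps its last pose, push and grip.
It also fails if it takes over 59 s, if anything falls off the work surface, if the arm or the gripper's body presses on something with over 40 N, if the wrist force passes 120 N, or if a joint passes its speed limit or range.

## Working session

There is one attempt and no reset: what is moved stays moved. The work goes in short steps, Python scripts to look and compute and a shell command to move; the robot and the scene stay as the last step left them, time stands still between calls to the robot, and variables do not carry over. Pictures are saved under pics/ and viewed, about 8 in all and at most 12, crops included, and the job is handed in when it is done.

```bash
mkdir -p pics; ls
python3 - <<'E'
from rig import robot,camera,camera_info
import cv2,numpy as np
o=robot.get_obs();print(o['time'],o['position'],o['tool_rot'],o['grip_width'])
a=[]
for n in ['scene','top']:
    i=camera(n);cv2.imwrite(f'pics/{n}0.png',i[:,:,::-1]);c=camera_info(n);R=cv2.Rodrigues(np.array(c['rvec']))[0];print(n,c['camera_matrix'],c['dist'],-R.T@np.array(c['tvec']).ravel(),R.round(2).tolist())
E
```

```text
pics
0.0 [0.20556903 0.5894693  0.23257678] [ 0.11748115  0.69742904 -0.11890604  0.69688756] 0.0873820835120938
scene [[487.39556171   0.         322.77488368]
 [  0.         487.39556171 196.85068431]
 [  0.           0.           1.        ]] [-0.03640511  0.          0.          0.          0.        ] [-0.07110819 -0.158711    0.62280136] [[0.63, -0.77, 0.0], [-0.47, -0.38, -0.8], [0.62, 0.5, -0.6]]
top [[464.27189661   0.         315.95562895]
 [  0.         464.27189661 202.26617807]
 [  0.           0.           1.        ]] [-0.01514843  0.          0.          0.          0.        ] [0.44139238 0.33500094 0.99266204] [[0.03, -1.0, 0.03], [-1.0, -0.03, -0.08], [0.08, -0.03, -1.0]]
```

View pics/scene0.png

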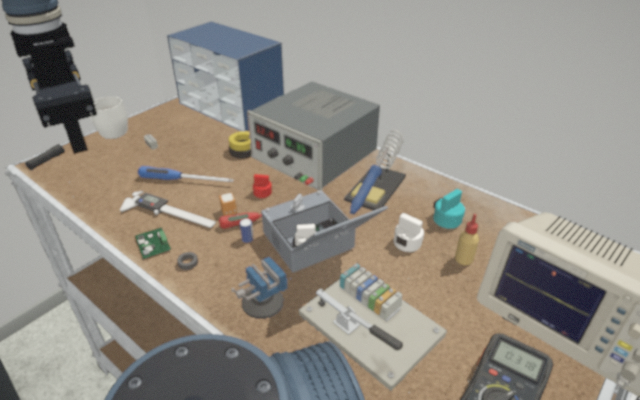

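View pics/top0.png

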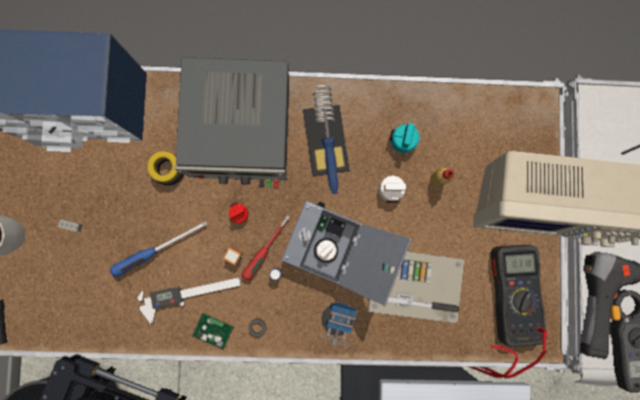

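Two white canisters: top pixel (326,250), inside the case, and (393,189), loose on the bench and larger. The red ones (238,213) and the turquoise one (405,138) are excluded. The one in the case fits, so I'll confirm it in a crop.

Run:
```python
import cv2
i=cv2.imread('pics/top0.png')[165:310,260:420]
cv2.imwrite('pics/topc.png',cv2.resize(i,None,fx=5,fy=5,interpolation=cv2.INTER_CUBIC)[:600,:800])
```

```text
(no output)
```

View pics/topc.png

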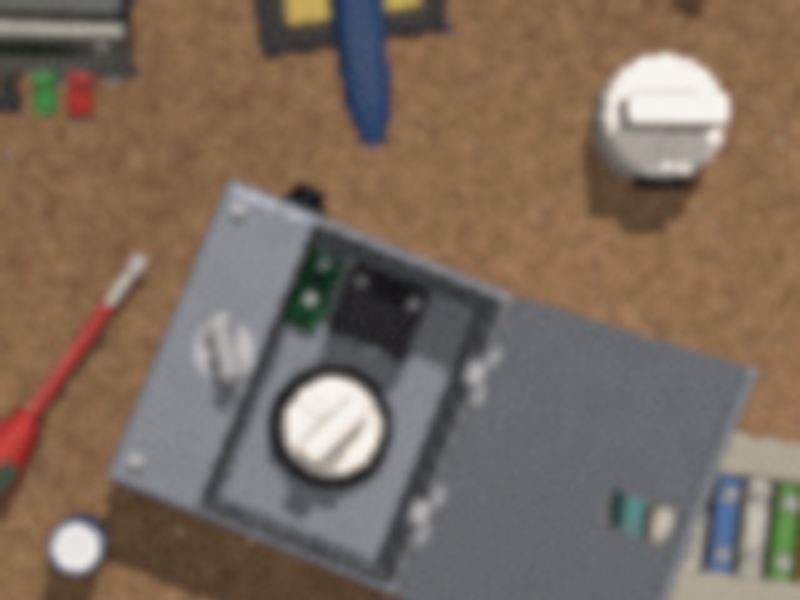

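The crop confirms the small white canister in the case socket, at crop (330,425). The loose one at (665,115) is bigger. Case corners are at crop (230,185), (115,475), (510,295) and (395,590).

```bash
cat > h.py <<'E'
import cv2,numpy as np
from rig import robot,camera,camera_info
from scipy.spatial.transform import Rotation as Ro
def ray(n,px,c=None):
    c=c or camera_info(n);R=cv2.Rodrigues(np.array(c['rvec'],float))[0]
    u=cv2.undistortPoints(np.array(px,float).reshape(-1,1,2),np.array(c['camera_matrix']),np.array(c['dist'])).reshape(-1,2)
    return -R.T@np.array(c['tvec'],float).ravel(),np.c_[u,np.ones(len(u))]@R
def plane(n,px,z,c=None):
    o,d=ray(n,px,c);z=np.broadcast_to(z,len(d));return o+d*((z-o[2])/d[:,2])[:,None]
def proj(n,P,c=None):
    c=c or camera_info(n);return cv2.projectPoints(np.array(P,float).reshape(-1,1,3),np.array(c['rvec'],float),np.array(c['tvec'],float),np.array(c['camera_matrix']),np.array(c['dist']))[0].reshape(-1,2)
def fit2(M,W):
    M,W=np.array(M)[:,:2],np.array(W)[:,:2];m,w=M.mean(0),W.mean(0);H=(M-m).T@(W-w)
    a=np.arctan2(H[0,1]-H[1,0],H[0,0]+H[1,1]);R=np.array([[np.cos(a),-np.sin(a)],[np.sin(a),np.cos(a)]])
    t=w-R@m;return a,t,np.abs((M@R.T+t)-W).max()
E
python3 - <<'E'
from h import *
px=np.array([[230,185],[115,475],[510,295],[395,590],[238,210],[135,460]])/5+[260,165]
W=plane('top',px,[.058]*4+[.063]*2)
M=[[.065,.0625],[-.065,.0625],[.065,-.0625],[-.065,-.0625],[.054,.054],[-.054,.054]]
a,t,e=fit2(M,W);print(a,t,e);print(W.round(4))
R=np.array([[np.cos(a),-np.sin(a)],[np.sin(a),np.cos(a)]])
for p in [[-.012,-.0155],[0,.038],[0,-.0625]]: print(R@p+t)
f=plane('top',np.array([[330,425]])/5+[260,165],.055);print('can',f)
# cover free corner (755,370) unknown z
o=robot.get_obs();print(o['q'],Ro.from_quat(o['tool_rot']).as_matrix().round(3))
c=camera_info('wrist');Rw=cv2.Rodrigues(np.array(c['rvec']))[0];Rt=Ro.from_quat(o['tool_rot']).as_matrix();print('cam in tool',Rt.T@(-Rw.T@np.array(c['tvec']).ravel()-o['position']),(Rw@Rt).round(2).tolist())
E
```

```text
-0.3527882393722121 [0.4398105  0.29417446] 0.003176034229329827
[[0.5194 0.3296 0.058 ]
 [0.4019 0.3721 0.058 ]
 [0.4783 0.2153 0.058 ]
 [0.3593 0.259  0.058 ]
 [0.5091 0.3262 0.063 ]
 [0.4082 0.3642 0.063 ]]
[0.42319405 0.28377525]
[0.4529401  0.32983416]
[0.41821577 0.23552365]
can [[0.42404288 0.28654754 0.055     ]]
[ 1.05649188e+00  5.28349709e-01  1.43374637e+00 -2.65110107e-05
  1.18144135e+00 -1.78493712e-01] [[-0.001  0.33   0.944]
 [-0.002  0.944 -0.33 ]
 [-1.    -0.002 -0.   ]]
cam in tool [-0.15173541 -0.00019561 -0.08346494] [[0.0, 1.0, -0.0], [-0.3, 0.0, 0.95], [0.95, -0.0, 0.3]]
```

```bash
python3 -m inch '[[[0,-2.3,3.4,0,1],[0,-2.3,3.4,0,1],[0,-2.3,3.4,0,1],[0,-2.3,3.4,0,1],[0,-2.3,3.4,0,1],[0,-2.3,3.4,0,1],[0,-2.3,3.4,0,1],[0,-2.3,3.4,0,1]]]'
```

```text
time: 0.77
position: [0.4007, 0.3262, 0.2285]
tool_rot: [0.112, 0.7, -0.113, 0.696]
ft_force: [1.0, 0.7, -0.7]
grip_width: 0.087
```

```bash
python3 -m inch '[[[0,-1.6,2.6,0,1],[0,0,0,0,1]]]'
python3 - <<'E'
from h import *
import json
c=camera_info('wrist');i=camera('wrist')
json.dump({k:np.array(v).tolist() for k,v in c.items() if k in('camera_matrix','dist','rvec','tvec')},open('w1.json','w'))
cv2.imwrite('pics/w1.png',i[:,:,::-1])
cv2.imwrite('pics/w1b.png',cv2.resize(i,(800,500),interpolation=cv2.INTER_CUBIC)[:,:,::-1]); print(robot.get_obs()['position'])
E
```

```text
time: 0.93
position: [0.4253, 0.2963, 0.2279]
tool_rot: [0.113, 0.699, -0.116, 0.697]
ft_force: [-0.5, 0.2, 0.3]
grip_width: 0.0869
[0.42353796 0.29765136 0.22777088]
```

View pics/w1b.png

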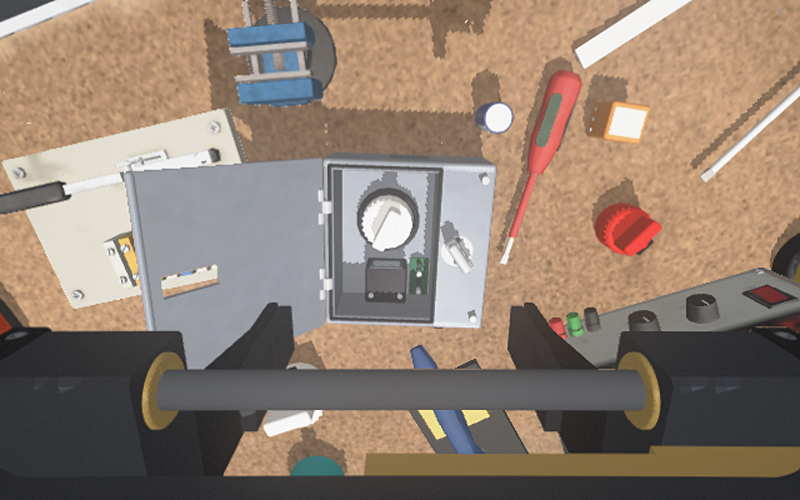

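The wrist view shows the case at (330-495,160-325), the canister at (388,220) with its fin slanting, the stud at (458,250) and the pins at (486,180) and (472,316). The cover leans to the left. The gripper body is long along tool y.

Run:
```python
import cv2
i=cv2.imread('pics/w1.png')[125:265,255:400]
cv2.imwrite('pics/w1c.png',cv2.resize(i,None,fx=4,fy=4,interpolation=cv2.INTER_CUBIC))
```

```text
(no output)
```

View pics/w1c.png

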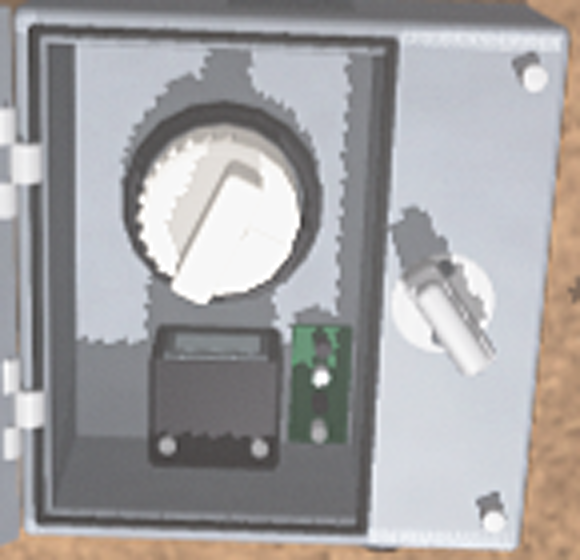

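The fin top runs from crop (247,180) to (194,293), and the shoulder ridge points right and slightly down. The wing top runs from (430,290) to (485,365). The pins are at (535,77) and (493,520).

Run:
```python
from h import *
import json
c=json.load(open('w1.json'))
f=lambda p,z:plane('wrist',np.array(p,float)/4+[255,125],z,c)
W=np.r_[f([[535,77],[493,520]],.063),f([[568,28],[520,548],[20,530],[22,10]],.058)]
M=np.array([[-.054,.054],[.054,.054],[-.065,.0625],[.065,.0625],[.065,-.0625],[-.065,-.0625]])
a,t,e=fit2(M,W);print('mon',a,t,e)
a2,t2,e2=fit2(M[:4],W[:4]);print(a2,t2,e2)
R=np.array([[np.cos(a),-np.sin(a)],[np.sin(a),np.cos(a)]])
mon=lambda P:(P[:,:2]-t)@R
fin=f([[247,180],[194,293]],.055);wing=f([[422,293],[490,370]],.080)
for n,p in(('fin',fin),('wing',wing)):
    m=mon(p);d=m[1]-m[0];print(n,m.round(4),m.mean(0),np.arctan2(d[1],d[0])-np.pi/2,np.linalg.norm(d))
print('can world',fin.mean(0), R@[-.012,-.0155]+t,R@[0,.038]+t)
Rt=Ro.from_quat(robot.get_obs()['tool_rot']).as_matrix();print('tool y ang in mon',np.arctan2(Rt[1,1],Rt[0,1])-a)
```

```text
mon -0.3638505360551934 [0.4405918  0.29515417] 0.002124733649178756
-0.35789858251844336 [0.44063437 0.29454943] 0.0010800365742175133
fin [[-0.0264 -0.0092]
 [ 0.0015 -0.0208]] [-0.01243749 -0.01496665] -1.9657709640976426 0.030228160092475843
wing [[-0.0081  0.0303]
 [ 0.0092  0.0467]] [0.00054838 0.0384994 ] -0.8112855089662079 0.0238799435670926
can world [0.42364229 0.28559353 0.055     ] [0.42386133 0.2849394 ] [0.45411506 0.33066644]
tool y ang in mon 1.6093971192046939
```

Run:
```python
from h import *
import json
c=json.load(open('w1.json'));a=-.36;t=np.array([.4406,.295]);R=np.array([[np.cos(a),-np.sin(a)],[np.sin(a),np.cos(a)]])
for th in (1.95,2.05,2.15,2.25,2.3):
    P=[[x,-.0625+.125*np.cos(th),.058+.125*np.sin(th)] for x in(-.065,.065)]
    W=[[*(R@p[:2]+t),p[2]] for p in P]
    print(th,proj('wrist',W,c).round(0).tolist(),(proj('top',W)*5-[1300,825]).round(0).tolist())
```

```text
1.95 [[142.0, 143.0], [164.0, 334.0]] [[543.0, 675.0], [678.0, 330.0]]
2.05 [[127.0, 141.0], [151.0, 328.0]] [[570.0, 685.0], [704.0, 342.0]]
2.15 [[114.0, 139.0], [139.0, 322.0]] [[596.0, 694.0], [728.0, 354.0]]
2.25 [[105.0, 137.0], [130.0, 316.0]] [[619.0, 702.0], [750.0, 365.0]]
2.3 [[101.0, 135.0], [127.0, 312.0]] [[629.0, 706.0], [759.0, 370.0]]
```

```bash
python3 -m inch '[[[0,-1.2,0.4,0.12,0.45],[0,0,0,0.12,0.45],[0,0,0,0.12,0.45],[0,0,0,0.12,0.45],[0,0,0,0.12,0.45],[0,0,0,0.12,0.45],[0,0,0,0,0.45]]]' 20
cat > tgt.py <<'E'
# print remaining move in tool axes (cm, rad) to world target x y z and monitor-frame yaw of tool y
import sys;from h import *
x,y,z,psi=map(float,sys.argv[1:]);o=robot.get_obs();Rt=Ro.from_quat(o['tool_rot']).as_matrix()
print('shift cm',(Rt.T@(np.array([x,y,z])-o['position'])*100).round(2),'turn',round(np.arctan2(Rt[1,1],Rt[0,1])+.36-psi,3),'t',o['time'],'w',o['grip_width'])
E
python3 tgt.py .4238 .2853 .05 .9
```

```text
time: 1.57
position: [0.417, 0.2882, 0.2256]
tool_rot: [0.359, 0.612, -0.365, 0.603]
ft_force: [0.7, -0.1, -0.4]
grip_width: 0.0483
shift cm [17.55  0.7   0.69] turn -0.043 t 1.5667 w 0.0483375326854386
```

```bash
python3 -m inch '[[[4,0.7,0.7,-0.04,0.45],[4,0,0,0,0.45],[4,0,0,0,0.45],[0,0,0,0,0.45]]]'; python3 tgt.py .4238 .2853 .05 .9
```

```text
time: 1.9
position: [0.4261, 0.2908, 0.1041]
tool_rot: [0.343, 0.621, -0.343, 0.615]
ft_force: [-0.9, 0.2, -0.2]
grip_width: 0.0395
shift cm [ 5.41 -0.46  0.38] turn 0.017 t 1.9 w 0.039543020140849906
```

```bash
python3 -m inch '[[[1.5,-0.45,0.4,0,0.45],[1.5,0,0,0,0.45],[0,0,0,0,0.45]]]'; python3 tgt.py .4238 .2853 .05 .9
```

```text
time: 2.15
position: [0.4223, 0.287, 0.0736]
tool_rot: [0.339, 0.624, -0.341, 0.616]
ft_force: [-0.5, 0.8, 0.5]
grip_width: 0.0392
shift cm [2.36 0.05 0.25] turn 0.028 t 2.15 w 0.039165596604537806
```

```bash
python3 -m inch '[[[0.8,0,0.2,0,0.45],[0.8,0,0,0,0.45],[0.6,0,0,0,0.45],[0,0,0,0,0.45]]]'; python3 tgt.py .4238 .2853 .05 .9
```

```text
time: 2.48
position: [0.4256, 0.288, 0.0557]
tool_rot: [0.34, 0.623, -0.337, 0.619]
ft_force: [0.5, 0.1, -0.3]
grip_width: 0.0393
shift cm [ 0.57 -0.3   0.13] turn 0.034 t 2.4833 w 0.03929766361635986
```

```bash
python3 -m inch '[[[0.5,-0.2,0,0,0.45],[0,0,0,0,0],[0,0,0,0,0],[0,0,0,0,0],[0,0,0,0,0],[0,0,0,0,0]]]' 15; python3 tgt.py .4238 .2853 .05 0
```

```text
time: 2.98
position: [0.4252, 0.2875, 0.0525]
tool_rot: [0.341, 0.622, -0.335, 0.62]
ft_force: [-0.9, -0.4, 0.2]
grip_width: 0.0136
shift cm [ 0.24 -0.23  0.11] turn 0.934 t 2.9833 w 0.013644447888601988
```

```bash
python3 -m inch '[[[0,0,0,0,0],[0,0,0,0,0],[0,0,0,0,0],[0,0,0,0,0]]]' 15; python3 tgt.py .4238 .2853 .05 0
```

```text
time: 3.32
position: [0.4246, 0.2872, 0.0524]
tool_rot: [0.34, 0.622, -0.336, 0.62]
ft_force: [-0.0, -0.3, -0.6]
grip_width: 0.01
shift cm [ 0.24 -0.17  0.12] turn 0.934 t 3.3167 w 0.01003593427474099
```

```bash
python3 -m inch '[[[0,0,0,0.12,0],[0,0,0,0.12,0],[0,0,0,0.12,0],[0,0,0,0.12,0],[0,0,0,0.12,0],[0,0,0,0.12,0],[0,0,0,0,0]]]' 15; python3 tgt.py .4238 .2853 .05 0
```

```text
time: 3.9
position: [0.4256, 0.2876, 0.0523]
tool_rot: [0.544, 0.456, -0.54, 0.452]
ft_force: [-1.1, -0.3, -0.0]
grip_width: 0.0098
shift cm [ 0.23 -0.14  0.26] turn 0.184 t 3.9 w 0.009758946250498392
```

```bash
python3 -m inch '[[[0,-0.1,0.1,0.09,0],[0,0,0.05,0.09,0],[0,0,0,0,0],[0,0,0,0,0]]]' 15; python3 tgt.py .4238 .2853 .05 0
```

```text
time: 4.23
position: [0.4251, 0.2866, 0.0524]
tool_rot: [0.582, 0.407, -0.577, 0.403]
ft_force: [-0.1, 0.0, -1.3]
grip_width: 0.0098
shift cm [ 0.24 -0.08  0.17] turn 0.01 t 4.2333 w 0.009790283659599287
```

```bash
python3 -m inch '[[[0,0,0,0,0.3],[0,0,0,0,0.3],[0,0,0,0,0.3],[0,0,0,0,0.3],[-4,0,0,0,0.3],[-4,0,0,0,0.3],[-4,0,0,0,0.3],[-3,0,0,0,0.3]]]' 15
python3 - <<'E'
from h import *
import json
c=camera_info('wrist');i=camera('wrist')
json.dump({k:np.array(v).tolist() for k,v in c.items() if k in('camera_matrix','dist','rvec','tvec')},open('w2.json','w'))
cv2.imwrite('pics/w2.png',i[:,:,::-1]);a=-.36;t=np.array([.4406,.295]);R=np.array([[np.cos(a),-np.sin(a)],[np.sin(a),np.cos(a)]])
p=proj('wrist',[[*(R@q+t),.058] for q in [[-.065,-.0625],[.065,-.0625],[.065,.0625],[-.065,.0625]]],c);lo=np.maximum(p.min(0)-15,0).astype(int);hi=p.max(0).astype(int)+15
cr=i[lo[1]:hi[1],lo[0]:hi[0],::-1];print(lo,hi,cr.shape)
cv2.imwrite('pics/w2c.png',cv2.resize(cr,None,fx=3,fy=3,interpolation=cv2.INTER_CUBIC)[:600,:800]);print(robot.get_obs()['position'])
E
```

```text
time: 4.9
position: [0.4197, 0.283, 0.1954]
tool_rot: [-0.57, -0.413, 0.585, -0.404]
ft_force: [0.6, 0.2, -0.3]
grip_width: 0.0259
[247  72] [446 255] (183, 199, 3)
[0.42287184 0.28443908 0.20043321]
```

View pics/w2c.png

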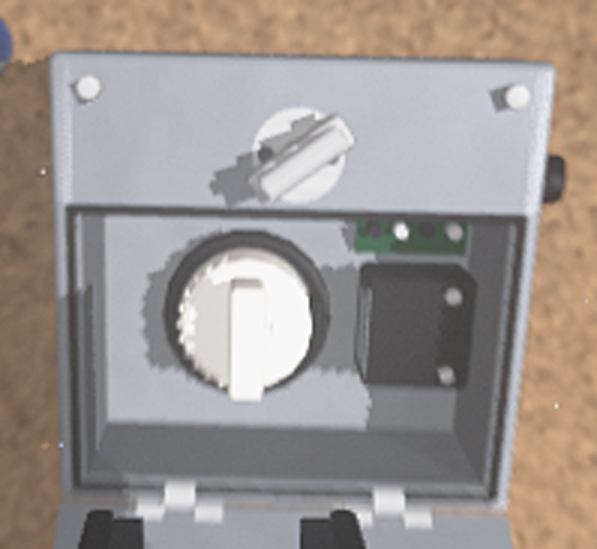

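The canister has turned: the fin now runs (247,280)→(247,400), along the case's y. The wing runs from (268,188) to (342,132), and the pins are at (88,88) and (517,97).

```bash
python3 - <<'E'
from h import *
import json
c=json.load(open('w2.json'))
f=lambda p,z:plane('wrist',np.array(p,float)/3+[247,72],z,c)
W=np.r_[f([[88,88],[517,97]],.063),f([[54,57],[552,67]],.058)]
M=np.array([[-.054,.054],[.054,.054],[-.065,.0625],[.065,.0625]])
a,t,e=fit2(M,W);print('mon',a,t,e)
R=np.array([[np.cos(a),-np.sin(a)],[np.sin(a),np.cos(a)]]);mon=lambda P:(P[:,:2]-t)@R
for n,p in(('finL',f([[230,398],[231,280]],.055)),('finR',f([[263,400],[264,280]],.055)),('wing',f([[268,188],[342,132]],.080))):
    m=mon(p);d=m[1]-m[0];print(n,m.round(4).tolist(),m.mean(0),np.arctan2(d[1],d[0])-np.pi/2,np.linalg.norm(d))
print(R@[0,.038]+t)
E
python3 tgt.py .4541 .3307 .085 0.72
```

```text
mon -0.35822463177483366 [0.44073631 0.2930585 ] 0.0012031561784756617
finL [[-0.0165, -0.0307], [-0.017, 0.0038]] [-0.01674498 -0.01347444] 0.01420883914942439 0.03452445428596998
finR [[-0.007, -0.0311], [-0.0079, 0.004]] [-0.0074316 -0.0135397] 0.02396344903131853 0.03510348026931759
wing [[-0.0082, 0.0326], [0.0092, 0.0464]] [0.00051788 0.03948353] -0.9008892056693117 0.022255483699620094
[0.45405957 0.32864629]
shift cm [11.51  1.57 -5.43] turn -0.698 t 4.95 w 0.025786398034749046
```

```bash
python3 -c "
from rig import robot;print(robot.get_obs()['q'])"; python3 -m inch '[[[0,1.5,-2.5,0.12,0.4],[0,0.5,-2.5,0.12,0.4],[0,0,0,0.12,0.4],[0,0,0,0.12,0.4],[0,0,0,0.12,0.4],[0,0,0,0.12,0.4],[0,0,0,0,0.4]]]'; python3 tgt.py .4543 .330 .078 -0.87; python3 -c "
from rig import robot;print(robot.get_obs()['q'])"
```

```text
[0.36840913 0.42381371 1.74687785 0.0084194  0.98371077 0.7021182 ]
time: 5.53
position: [0.4633, 0.3257, 0.2046]
tool_rot: [-0.685, -0.172, 0.688, -0.167]
ft_force: [-1.0, 0.9, -0.4]
grip_width: 0.0344
shift cm [12.66 -0.7   0.58] turn 0.144 t 5.5333 w 0.03443750070159968
[0.41151577 0.48492812 1.61207148 0.00869431 1.04663303 1.49285305]
```

```bash
python3 -m inch '[[[4,-0.5,0.5,0.12,0.4],[4,0,0,0,0.4],[1.5,0,0,0,0.4],[0,0,0,0,0.4]]]'; python3 tgt.py .4543 .330 .078 -0.87
```

```text
time: 5.87
position: [0.4591, 0.33, 0.1091]
tool_rot: [0.697, 0.135, -0.693, 0.128]
ft_force: [0.0, 0.9, -0.1]
grip_width: 0.0347
shift cm [ 3.11 -0.15  0.47] turn 0.033 t 5.8667 w 0.03469437168871568
```

```bash
python3 -m inch '[[[1,-0.15,0.4,0.03,0.4],[1,0,0,0,0.4],[1,0,0,0,0.4],[0,0,0,0,0.4]]]' 15; python3 tgt.py .4543 .330 .078 -0.87
```

```text
time: 6.2
position: [0.4555, 0.3304, 0.0782]
tool_rot: [0.698, 0.127, -0.694, 0.121]
ft_force: [-0.3, -0.6, -0.2]
grip_width: 0.0347
shift cm [ 0.02 -0.01  0.13] turn 0.012 t 6.2 w 0.03473045111057536
```

```bash
python3 -m inch '[[[0,0,0,0,0],[0,0,0,0,0],[0,0,0,0,0],[0,0,0,0,0],[0,0,0,0,0],[0,0,0,0,0],[0,0,0,0,0]]]' 15; python3 tgt.py .4543 .330 .078 0
```

```text
time: 6.78
position: [0.458, 0.3314, 0.0807]
tool_rot: [0.7, 0.129, -0.692, 0.121]
ft_force: [-0.0, 0.3, -2.6]
grip_width: 0.0083
shift cm [0.26 0.   0.4 ] turn -0.856 t 6.7833 w 0.008252258026631727
```

```bash
python3 -m inch '[[[0,0,0,0,0],[0,0,0,0,0],[0,0,0,0,0]]]' 15; python3 tgt.py .4543 .330 .078 0
```

```text
time: 7.03
position: [0.458, 0.3314, 0.0807]
tool_rot: [0.7, 0.129, -0.692, 0.121]
ft_force: [0.3, 0.0, -2.2]
grip_width: 0.0086
shift cm [0.26 0.   0.4 ] turn -0.856 t 7.0333 w 0.008608394637073274
```

```bash
python3 -m inch '[[[0,0,0.05,-0.12,0],[0,0,0.05,-0.12,0],[0,0,0,-0.12,0],[0,0,0,-0.12,0],[0,0,0,-0.12,0],[0,0,0,-0.12,0],[0,0,0,0,0]]]' 25; python3 tgt.py .4543 .330 .078 0
```

```text
time: 7.62
position: [0.4562, 0.3335, 0.0807]
tool_rot: [0.608, 0.375, -0.596, 0.367]
ft_force: [1.5, 0.4, -2.7]
grip_width: 0.0083
shift cm [ 0.26 -0.01  0.4 ] turn -0.106 t 7.6167 w 0.008337142411537456
```

```bash
python3 -m inch '[[[0,0,0,-0.1,0],[0,0,0,0,0],[0,0,0,0,0]]]' 25; python3 tgt.py .4543 .330 .078 0
```

```text
time: 7.87
position: [0.4558, 0.3336, 0.0807]
tool_rot: [0.59, 0.402, -0.578, 0.395]
ft_force: [-0.1, 0.9, -1.3]
grip_width: 0.0084
shift cm [ 0.26 -0.01  0.4 ] turn -0.012 t 7.8667 w 0.008368496684034442
```

```bash
python3 -m inch '[[[0,0,0,0,0.3],[0,0,0,0,0.3],[0,0,0,0,0.3],[0,0,0,0,0.3],[-4,0,0,0,0.3],[-4,0,0,0,0.3],[-4,0,0,0,0.3],[0,0,0,0,0]]]' 15
python3 - <<'E'
from h import *
import json
c=camera_info('wrist');i=camera('wrist')
json.dump({k:np.array(v).tolist() for k,v in c.items() if k in('camera_matrix','dist','rvec','tvec')},open('w3.json','w'))
cv2.imwrite('pics/w3.png',i[:,:,::-1]);a=-.36;t=np.array([.4406,.295]);R=np.array([[np.cos(a),-np.sin(a)],[np.sin(a),np.cos(a)]])
p=proj('wrist',[[*(R@q+t),.058] for q in [[-.065,-.0625],[.065,-.0625],[.065,.0625],[-.065,.0625]]],c);lo=np.maximum(p.min(0)-15,0).astype(int);hi=p.max(0).astype(int)+15
cr=i[lo[1]:hi[1],lo[0]:hi[0],::-1];print(lo,hi,cr.shape)
cv2.imwrite('pics/w3c.png',cv2.resize(cr,None,fx=3,fy=3,interpolation=cv2.INTER_CUBIC)[:600,:800]);print(robot.get_obs()['position'])
E
```

```text
time: 8.53
position: [0.4542, 0.3302, 0.1996]
tool_rot: [0.588, 0.399, -0.585, 0.391]
ft_force: [1.0, 0.8, 0.2]
grip_width: 0.0235
[227 146] [413 311] (165, 186, 3)
[0.4525995  0.32934497 0.19680506]
```

View pics/w3c.png

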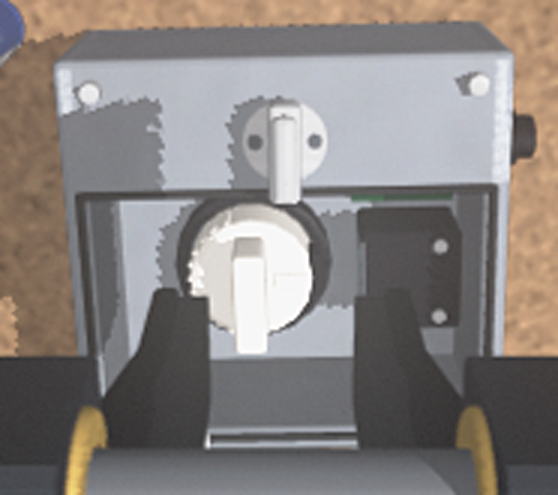

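The wing now runs (286,106)→(285,196), the fin (247,240)→(252,351), and the pins are at (89,95) and (479,85). Both look in line with the case's y. Next I'll put numbers on it.

```bash
python3 - <<'E'
from h import *
import json
c=json.load(open('w3.json'))
f=lambda p,z:plane('wrist',np.array(p,float)/3+[227,146],z,c)
W=np.r_[f([[89,95],[479,85]],.063),f([[57,65],[512,52]],.058)]
M=np.array([[-.054,.054],[.054,.054],[-.065,.0625],[.065,.0625]])
a,t,e=fit2(M,W);print('mon',a,t,e)
R=np.array([[np.cos(a),-np.sin(a)],[np.sin(a),np.cos(a)]]);mon=lambda P:(P[:,:2]-t)@R
for n,p in(('fin',f([[252,351],[247,240]],.055)),('wing',f([[285,196],[286,106]],.080))):
    m=mon(p);d=m[1]-m[0];print(n,m.round(4).tolist(),m.mean(0),np.arctan2(d[1],d[0])-np.pi/2,np.linalg.norm(d))
E
cat > mt.py <<'E'
# args: target TCP in monitor x y (mm) and world z (mm): shift in tool axes
import sys;from h import *
x,y,z=[float(v)/1e3 for v in sys.argv[1:4]];a=-.36;t=np.array([.4406,.2945]);R=np.array([[np.cos(a),-np.sin(a)],[np.sin(a),np.cos(a)]])
o=robot.get_obs();p=np.array(o['position']);Rt=Ro.from_quat(o['tool_rot']).as_matrix()
print('now mon mm',((p[:2]-t)@R*1e3).round(1),round(p[2]*1e3,1),'shift cm',(Rt.T@(np.r_[R@[x,y]+t,z]-p)*100).round(2),'psi',round(np.arctan2(Rt[1,1],Rt[0,1])-a,3),'F',np.array(o['ft_force']).round(1),'t',round(o['time'],2))
E
python3 mt.py 0 -195 260
```

```text
mon -0.3556596247449968 [0.44093478 0.29325521] 0.0014556663540955528
fin [[-0.0122, -0.0291], [-0.0123, 0.0073]] [-0.01224231 -0.01089249] 0.004207959163946118 0.03635368434587602
wing [[-0.0004, 0.0292], [0.0006, 0.054]] [8.65988476e-05 4.15508964e-02] -0.03819666044334613 0.024817905861649996
now mon mm [-1.  36.8] 196.8 shift cm [-6.47  0.62 23.13] psi -0.025 F [ 0.4 -0.5  0. ] t 8.58
```

```bash
python3 -m inch '[[[-2,0.5,0,0,0],[-1,0.5,3,0,0],[0,0.3,4,0,0],[0,0.3,4,0,0],[0,0,4,0,0],[0,0,4,0,0],[0,0,2,0,0],[0,0,0,0,0]]]' 15; python3 mt.py 15 -168 150
```

```text
time: 9.25
position: [0.3842, 0.123, 0.2219]
tool_rot: [-0.586, -0.4, 0.586, -0.391]
ft_force: [-0.5, -0.5, 0.7]
grip_width: 0.0004
now mon mm [   7.6 -180.4] 221.9 shift cm [ 7.19  0.79 -1.22] psi -0.023 F [-0.5 -0.5  0.7] t 9.25
```

```bash
python3 -m inch '[[[3.5,0.7,0,0,0],[3.8,0,0,0,0],[0,0,0,0,0]]]'; python3 mt.py 15 -150 146
```

```text
time: 9.5
position: [0.3929, 0.1205, 0.1476]
tool_rot: [0.589, 0.397, -0.585, 0.391]
ft_force: [-1.1, 0.1, 0.2]
grip_width: 0.0006
now mon mm [  16.6 -179.7] 147.6 shift cm [ 0.19 -0.25 -2.96] psi -0.029 F [-1.1  0.1  0.2] t 9.5
```

```bash
python3 -m inch '[[[0,0,-2,0,0],[0,0,-2,0,0],[0,0,-1.5,0,0],[0,0,-1.5,0,0],[0,0,0,0,0]]]'; python3 mt.py 15 -76 146
```

```text
time: 9.92
position: [0.4179, 0.187, 0.1491]
tool_rot: [-0.583, -0.398, 0.59, -0.391]
ft_force: [-0.6, 0.7, -0.4]
grip_width: 0.0007
now mon mm [  16.6 -108.6] 149.1 shift cm [ 0.3  -0.25 -3.25] psi -0.027 F [-0.6  0.7 -0.4] t 9.92
```

```bash
python3 -m inch '[[[0,0,-1.5,0,0],[0,0,-1.5,0,0],[0,0,-1,0,0]]]'; python3 mt.py 15 -30 140
python3 - <<'E'
from h import *
i=camera('scene')[150:300,200:440,::-1];cv2.imwrite('pics/s1.png',cv2.resize(i,None,fx=3,fy=3,interpolation=cv2.INTER_CUBIC))
E
```

```text
time: 10.17
position: [0.4312, 0.2247, 0.1513]
tool_rot: [-0.581, -0.399, 0.591, -0.392]
ft_force: [0.3, -2.4, -0.1]
grip_width: 0.0006
now mon mm [ 15.8 -68.7] 151.3 shift cm [ 1.11 -0.15 -3.87] psi -0.024 F [ 0.3 -2.4 -0.1] t 10.17
```

View pics/s1.png

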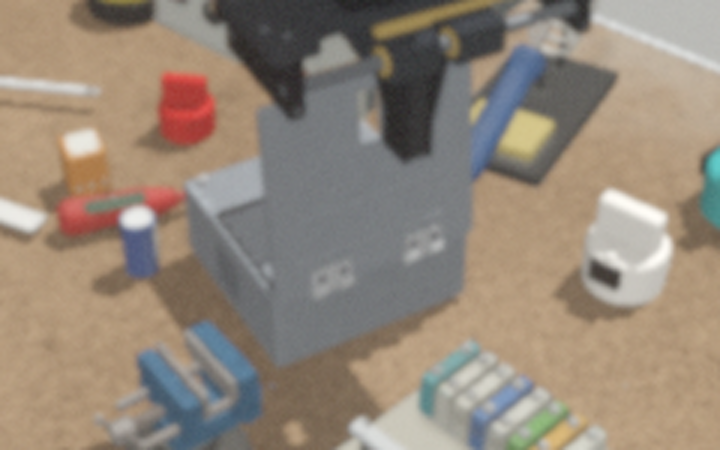

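The cover is upright at crop (260-470,90-350), with the finger on its outer face at (410,150). I'll follow the hinge arc down.

```bash
python3 -m inch '[[[0.3,0,-1.4,0,0],[0.4,0,-1.1,0,0],[0.6,0,-1.1,0,0],[0,0,0,0,0]]]'; python3 mt.py 15 -13 124
```

```text
time: 10.55
position: [0.4453, 0.2607, 0.1394]
tool_rot: [-0.582, -0.399, 0.59, -0.393]
ft_force: [-0.3, -0.2, 0.0]
grip_width: 0.0006
now mon mm [ 16.3 -29.9] 139.4 shift cm [ 1.54 -0.15 -1.69] psi -0.023 F [-0.3 -0.2  0. ] t 10.55
```

```bash
python3 -m inch '[[[0.8,0,-0.9,0,0],[0.9,0,-0.8,0,0],[1,0,-0.7,0,0],[1,0,-0.6,0,0],[0,0,0,0,0]]]'; python3 mt.py 12 3 90
```

```text
time: 10.97
position: [0.4567, 0.291, 0.0982]
tool_rot: [-0.582, -0.399, 0.59, -0.392]
ft_force: [0.1, 0.6, 0.0]
grip_width: 0.0002
now mon mm [16.3  2.4] 98.2 shift cm [ 0.83 -0.41 -0.05] psi -0.023 F [0.1 0.6 0. ] t 10.97
```

```bash
python3 -m inch '[[[0.8,-0.2,0,0,0],[0.6,0,0,0,0],[0.5,0,0,0,0],[0,0,0,0,0]]]'; python3 mt.py 12 5 73
```

```text
time: 11.3
position: [0.4551, 0.2925, 0.0762]
tool_rot: [-0.582, -0.399, 0.59, -0.392]
ft_force: [0.2, 0.7, 1.7]
grip_width: 0.0004
now mon mm [14.3  3.2] 76.2 shift cm [ 0.32 -0.23 -0.17] psi -0.023 F [0.2 0.7 1.7] t 11.3
```

```bash
python3 -m inch '[[[0.3,0,0,0,0],[0.2,0,0,0,0],[0.2,0,0,0,0]]]'; python3 mt.py 12 5 73
```

```text
time: 11.55
position: [0.4552, 0.2927, 0.0732]
tool_rot: [-0.583, -0.399, 0.589, -0.392]
ft_force: [-3.8, -1.5, 19.0]
grip_width: 0.0006
now mon mm [14.3  3.5] 73.2 shift cm [ 0.03 -0.23 -0.14] psi -0.024 F [-3.8 -1.5 19. ] t 11.55
```

```bash
python3 -m inch '[[[0.3,0,0,0,0],[0.3,0,0,0,0]]]'
python3 - <<'E'
from h import *
for k in range(3):
    camera('scene');o=robot.get_obs();print(o['position'],o['ft_force'])
i=camera('wrist')[:,:,::-1];j=camera('scene')[150:300,200:440,::-1]
cv2.imwrite('pics/e.png',np.vstack([cv2.resize(i,(560,300))[:250],cv2.resize(j,(560,350),interpolation=cv2.INTER_CUBIC)]))
E
python3 mt.py 12 5 73
```

```text
time: 11.72
position: [0.4552, 0.2927, 0.0732]
tool_rot: [-0.584, -0.399, 0.589, -0.392]
ft_force: [-4.7, -0.9, 22.9]
grip_width: 0.0005
[0.45521274 0.29272534 0.07321519] [-4.08606377 -1.87616717 22.06067333]
[0.45522663 0.29273354 0.07322083] [-3.83574024 -0.71803659 21.83154223]
[0.4552173  0.29272107 0.07322658] [-4.65953143 -1.19272033 21.29450991]
now mon mm [14.3  3.5] 73.2 shift cm [ 0.02 -0.23 -0.14] psi -0.024 F [-3.8 -1.  21.2] t 11.97
```

View pics/e.png

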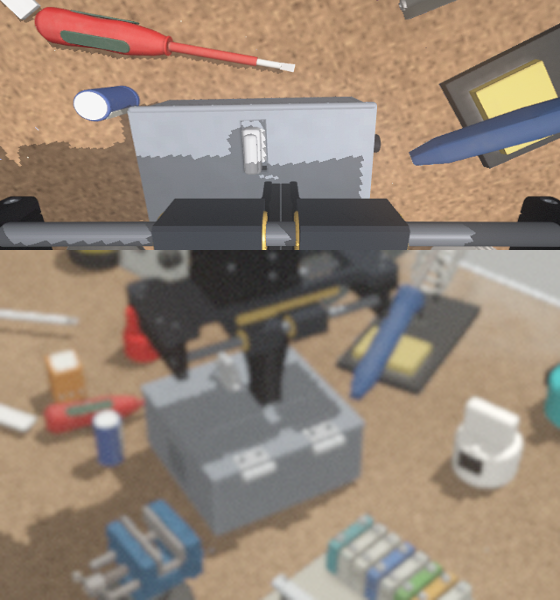

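The cover lies flush, with the stud wing standing through the slot at (253,147) in the wrist view. The screwdriver, capacitor and relay haven't been disturbed. The press holds at about 21 N.

```bash
python3 -c "
from rig import robot;print(robot.hand_in())"
```

```text
the job is handed in; nothing more can be done
None
```

The gas monitor is closed and handed in at about 12 s of the 59 s allowed, with the arm still pressing the cover down.

- **Canister:** I turned it by its fin through about 1.18 rad. The wrist views then measured it 0.00 to 0.02 rad off the reader direction. It stayed in its socket.
- **Stud:** I turned it from about -0.87 rad to -0.04 rad, within the 0.14 rad that the slot allows. The grip sat about 4 mm off centre along the wing.
- **Cover:** I swung it up from behind and down along its arc, and the wing passed through the slot. The fingertip height then matched a flush cover (TCP at 73.2 mm against 73 mm calculated). The vertical press read about 21 to 23 N and was easing slowly, from 22.9 to 21.2 N over 0.25 s.
- **Press point:** It is about 14 mm off the middle along the hinge and clear of the stud.
- **Bystanders:** In the last pictures the screwdriver, capacitor and relay were in place. I checked this by eye and did not measure it.

My estimates of the case's position differed by up to about 2 mm between views. No check failed.

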